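# Release the hidden catch and shut the desk cabinet

## Task

Shut the sliding door on top of the grey desk cabinet. A bolt holds it open: slide along the finger rail under the cabinet's front overhang until you drop into the hidden notch, and press the catch in it fully down to free the door; then push the door home against its frame. Leave the cactus, the owl and the mug standing where they are, and let go of everything.

Things in the scene. Friction and masses are not known exactly. Their poses are not given: they have to be found in the camera images.
- cabinet: Low cabinet fixed to the desk, grey with an oak top, 200 mm deep (its x), 420 wide (its y), 158 high. Origin: centre of the underside; x points from its front (which faces the robot's left-hand side, +y of the world, more or less) to its back, z up. Below the top's front overhang is a bay with the finger rail, open to the front, between closed cheeks at y = -105 and 105 mm. In the top, a well with notebooks spans y = -145 to 0 mm.
- overhang_edge (a point): Middle of the lower front edge of the oak top's overhang, at (-100, 0, 150) mm in the cabinet's frame. The board is 8 mm thick. It hides the rail from above and leaves 106 mm of free height over it, so shut fingers must come in from the cabinet's front, tilted about 38 to 50 degrees from vertical.
- rail_mid (a point): Point on the upper surface of the finger rail, midway between the cheeks, at (-80, 0, 44) mm in the cabinet's frame. The rail is a level oak ledge along the cabinet's y, from its front edge at x = -95 mm to the wall behind it at x = -54 mm. One notch 66 mm long, open to the front, interrupts it: its centre is anywhere within 50 mm of this point along y, and is not reported.
- catch (a joint): Travel of the catch, m: 0 up (door bolted), 0.008 fully down. It is a flat dark wooden plate in the notch, 60 mm long (y), x = -94 to -58 mm, its top 10 mm below the rail's surface when up. It takes about 6 to 7 N straight down and stays down where it is left. From about 0.006 on the bolt is clear of the door.
- door (a joint): Opening of the sliding door, m: 0 fully shut against the frame, 0.135 fully open. It closes towards the cabinet's -y. It starts at 0.117 to 0.132 open; until the catch is down the bolt stops it at about 0.115. It slides with about 2 N of friction and stays where it is left.
- door_handle (a point): Centre of the dark wooden handle bar on the white sliding door (140 x 150 x 10 mm): bar 90 mm long along the cabinet's x, 14 thick along y, standing 35 above the door. The point is 19 mm above the door's upper face, 16 below the bar's top, 188 above the desk. In the cabinet's frame its x is 20 mm, its y is -75 mm plus the door's opening.
- cactus: Potted cactus, white pot 72 mm across, 110 mm high in all; origin at the centre of its underside. Bystander.
- owl: Carved wooden owl, 60 mm across, 100 mm high; origin at the centre of its underside. Bystander.
- mug: Blue mug, 76 mm across, 90 mm high, with a handle; origin at the centre of its underside. Bystander.

How it is judged:
On the way, in this order (a step that is already met when the one before it is completed fails the run):
1. the hidden catch is pressed down while the door is still open (value of joint catch above 0.006 m and value of joint door above 0.1 m), for 0.2 s.
2. the door is pushed shut (value of joint door below 0.003 m), for 0.2 s.
At the end, for the whole second after the job is handed in: The catch is down (more than 6 of its 8 mm), the door is shut to within 3 mm of its frame, and the cactus, owl and mug stand upright (within 0.2 rad) within 30 mm of where they were (value of joint catch above 0.006 m and value of joint door below 0.003 m and distance of each of cactus, owl, mug from where it was at the start of the episode below 0.03 m and angle between each of cactus, owl, mug's own z axis and vertical below 0.2 rad); the robot touches nothing.
It fails at once if a bystander is tipped (angle between any of cactus, owl, mug's own z axis and vertical above 0.4 rad).
It fails at once if a bystander is shoved away (distance of any of cactus, owl, mug from where it was at the start of the episode above 0.03 m).
It also fails if it takes over 67 s, if anything falls off the work surface, if the arm or the gripper's body presses on something with over 40 N, if the wrist force passes 120 N, or if a joint passes its speed limit or range.

## Robot

A 6-joint arm with a two-finger parallel gripper is mounted at the origin on the work surface. World frame = base frame: x ahead of the robot, y to its left, z up, the work surface at z = 0. Lengths are in m, angles in rad, forces in N, time in s.
With the tool pointing down it reaches from about 0.25 to 0.775 m from the base axis. Payload 4 kg.
Tool frame: the origin (TCP) lies on the centre line of the jaws, within the pads' length; the fingertips stand 8 mm ahead of it and the grasp point (between the pads) lies 11 mm behind it; z points along the fingers, y is the direction in which the jaws open and shut (so a half turn about z gives the same grasp; the last joint's range is limited). The gripper opens to 94 mm and grips with 3 to 60 N. Pads are 16 mm wide; open, the fingers measure 119 mm over their backs; the gripper's body (75 mm by 177 mm) begins 78 mm behind the grasp point.
Start: joints at [-1.389, 0.087, 1.371, -0, 1.684, -0.103], TCP at [0.155, -0.528, 0.214] pointing down, gripper open.
Joint ranges: [-3.1, 3.1], [-0.76, 2.03], [0.27, 2.55], [-1.08, 4.22], [0.17, 2.65], [-2.57, 2.57]. Speed limits (rad/s): [2.79, 2.79, 3.14, 3.14, 3.14, 3.14].

## Interface

Orientations are given as [roll, pitch, yaw] about the fixed x, y, z axes, in that order (R = Rz(yaw) Ry(pitch) Rx(roll)).
In Python, from bench import * gives the robot as it stands.
- The arm moves only by the tool step_arm, never from a script. Its argument "steps" is a list of rows, each an object of numbers: "jaw": the opening, from 0 (shut) to 1 (fully open); "tx", "ty", "tz": the shift along the tool's x, y, z in m; "ax", "ay", "az": the turn, a rotation vector about the tool's x, y, z in rad. In form: [{"jaw": .., "tx": .., "ty": .., "tz": .., "ax": .., "ay": .., "az": ..}, ...]. A call has 1 to 8 rows; each row is the pose to reach, as a shift and turn from the pose measured when the call began, along the tool's axes at that moment; what a row does not reach only later rows make up. A row lasts 1/10 s, in which the tool goes at most 50 mm and 8.59 degrees, less where a joint would pass 70% of its speed; a pose out of reach is approached as far as the arm can. A call with a gripper value outside its range is refused whole. The fingers move at their own pace and stop on an object; the grip force is fixed at half the most. Time passes only in rows, so rows that repeat a pose let the fingers close. It gives the time, the measured TCP pose, the force and the opening at its end, in the units of the state.
- get_obs(): the state, without advancing time (a new reading comes with each control period).
- snapshot(name): name is "side" or "top" or "wrist"; returns (picture, depth): 480x640x3 uint8, red, green, blue; 480x640 float32, m along the optical axis (not along the pixel's ray), 0 where there is no reading.
- camera_model(name): a dict with "intrinsics" (3x3 intrinsics, pixels), "origin" and "orientation" of the camera in the world. Camera axes: x right, y down, z forward; pixel columns grow to the right and rows downward; lengths in m; the calibration is good to about 2 mm. A picture is of the moment at which its call begins: read the wrist's pose just before it. camera_model takes no time and is no camera call; for the wrist camera it gives the pose at the moment of the call.
- close_job(): hands the job in, once; it reports no verdict.
Trained networks look in the newest picture that a camera, given by its name, has taken for a name from the list of things; names that differ only in an ending like _2 or _b are one class to them, and where a whole thing is asked for, a point or a joint stands for the part that bears it (a point fixed in the world has none). Each returns a list of dicts, best first, with "confidence" (0 to 1); they miss things now and then, are a little off and sometimes report something else, mostly with a low value. They report only what shows in the picture. A call takes as long as a camera call.
- silhouettes(camera, query): "pixels" (480x640 bool, what is visible of it) and "rect" ([left, top, right, bottom] in pixels, round what is visible of it).
The state is a dict: "time": time; "joint_positions": joint angles; "qvel": joint speeds; "joint_torque": joint torques, N m; "tool_pos": TCP position; "ee_rot": TCP orientation; "wrist_force": force on the tool from outside, world axes, zero at the start; "wrist_torque": the same for the moment, N m; "width": finger opening in m.
Only numpy, scipy, OpenCV 4.12 (cv2) and the standard library are available. Lean on these libraries where they do the work, as an engineer would, in place of code of your own. Each camera call takes 0.05 s, during which the arm holds its last target. There are 200 camera calls.

## Working session

There is one attempt and no reset: what is moved stays moved. The work goes in short steps, Python scripts to look and compute and a tool call to move; the robot and the scene stay as the last step left them, time stands still between calls to the robot, and variables do not carry over. Pictures are saved under pics/ and viewed, about 8 in all and at most 12, crops included, and the job is handed in when it is done.

Besides the shell and the picture viewer there is one more tool, called after "Emit:" as name(argument=value, ...) on one line, values as JSON. step_arm: Moves the arm, as the interface text tells. Its arguments: {"type":"object","properties":{"steps":{"type":"array"}},"required":["steps"]}

```bash
mkdir -p pics; ls; cat > h.py <<'E'
from bench import *
import numpy as np, cv2
from scipy.spatial.transform import Rotation as Ro
def cam(n):
    m=camera_model(n); K=np.array(m["intrinsics"]); o=np.array(m["orientation"])
    R=o if o.shape==(3,3) else Ro.from_euler('xyz',o).as_matrix() if o.size==3 else None
    return K,np.array(m["origin"]),R
def cloud(n,d):
    K,p,R=cam(n); v,u=np.mgrid[:480,:640]
    P=np.stack([(u-K[0,2])/K[0,0]*d,(v-K[1,2])/K[1,1]*d,d],-1)
    return P@R.T+p
def proj(n,X):
    K,p,R=cam(n); q=(np.atleast_2d(X)-p)@R; q=q/q[:,2:]; return (q@K.T)[:,:2]
E
python3 - <<'E'
from h import *
print(get_obs())
ims=[]
for n in ("side","top"):
    print(camera_model(n))
    im,d=snapshot(n); np.save(n+".npy",d); np.save(n+"_im.npy",im); P=cloud(n,d)
    cv2.imwrite(f"pics/{n}0.png",im[:,:,::-1])
    for q in ("cabinet","door","door_handle","catch","cactus","owl","mug"):
        for s in silhouettes(n,q)[:1]:
            m=s["pixels"]&(d>0); X=P[m]
            np.save(f"{n}_{q}.npy",s["pixels"])
            print(n,q,round(s["confidence"],2),s["rect"],m.sum(),np.median(X,0).round(3),np.percentile(X,2,0).round(3),np.percentile(X,98,0).round(3))
E
```

```text
pics
{'time': 0.0, 'joint_positions': array([-1.38909541e+00,  8.79223548e-02,  1.37227413e+00, -3.10007855e-05,
        1.68360703e+00, -1.03107635e-01]), 'qvel': array([-4.15044227e-06,  1.04108261e-04,  9.05552249e-04, -7.80033297e-05,
        4.43602270e-04, -3.08543423e-03]), 'joint_torque': array([-1.60720036e-03, -3.40184605e+01, -3.02429509e+01,  7.16726203e-02,
        3.30432958e-02, -1.51693430e-04]), 'tool_pos': array([ 0.15441728, -0.52730677,  0.21231194]), 'ee_rot': array([-3.13939037e+00, -1.96904497e-04,  2.84804875e-01]), 'wrist_force': array([-0.33930016,  0.73678439, -0.00161884]), 'wrist_torque': array([-0.04987983, -0.03881852, -0.08027924]), 'width': 0.09380490240209277}
{'intrinsics': array([[507.06467008,   0.        , 333.73691927],
       [  0.        , 507.06467008, 250.92667027],
       [  0.        ,   0.        ,   1.        ]]), 'origin': array([0.12922114, 0.45226945, 0.94649322]), 'orientation': array([-2.50317297, -0.01329774, -2.36923825])}
side cabinet 0.76 [190.4, 178.4, 428.1, 362.6] 23465 [0.562 0.071 0.16 ] [ 0.355 -0.084  0.02 ] [0.762 0.206 
[... 970 characters left out ...]
 -1.59079377e+00])}
top cabinet 0.72 [254.2, 129.3, 391.0, 314.5] 13342 [0.571 0.046 0.159] [ 0.37  -0.089  0.008] [0.772 0.184 0.185]
top door 0.91 [286.5, 160.3, 358.6, 232.6] 3232 [0.626 0.049 0.169] [ 0.551 -0.026  0.161] [0.706 0.123 0.204]
top door_handle 0.6 [285.4, 161.2, 356.4, 234.0] 3355 [0.625 0.049 0.169] [ 0.549 -0.026  0.159] [0.707 0.126 0.204]
top cactus 0.75 [446.8, 207.5, 474.1, 235.7] 566 [ 0.569 -0.309  0.064] [ 0.541 -0.348  0.019] [ 0.604 -0.283  0.11 ]
top owl 0.63 [177.9, 226.8, 201.9, 252.4] 495 [0.539 0.407 0.08 ] [0.514 0.384 0.001] [0.571 0.447 0.1  ]
top mug 0.8 [452.1, 250.8, 488.7, 289.2] 949 [ 0.425 -0.351  0.03 ] [ 0.386 -0.379 -0.002] [ 0.485 -0.307  0.094]
```

```bash
python3 - <<'E'
from h import *
X=[]
for n in ("side","top"):
    d=np.load(n+".npy"); P=cloud(n,d); m=np.load(f"{n}_cabinet.npy")|np.load(f"{n}_door.npy")
    m=cv2.dilate(m.astype(np.uint8),np.ones((5,5)))>0
    # oak top only z .15-.166
    t=m&(d>0)&(abs(P[...,2]-.158)<.02)
    a=cv2.minAreaRect((P[t][:,:2]*1000).astype(np.float32)); print(n,a)
    h=m&(P[...,2]>.188); h2=np.load(f"{n}_door.npy")&(P[...,2]>.19)
    print("handle",h2.sum(),cv2.minAreaRect((P[h2][:,:2]*1000).astype(np.float32)),P[h2].mean(0))
    dm=np.load(f"{n}_door.npy")&(abs(P[...,2]-.17)<.008)
    print("door",cv2.minAreaRect((P[dm][:,:2]*1000).astype(np.float32)),P[dm][:,2].mean())
    if n=="side":
        c=np.load("side_catch.npy")&(d>0); print("catch",cv2.minAreaRect((P[c][:,:2]*1000).astype(np.float32)),P[c].mean(0))
im=np.load("side_im.npy")[150:400,150:480]
cv2.imwrite("pics/s1.png",cv2.resize(im,None,fx=2.4,fy=2.4,interpolation=cv2.INTER_CUBIC)[:,:,::-1])
E
```

```text
side ((573.5252075195312, 49.350006103515625), (425.63189697265625, 205.59385681152344), 21.085834503173828)
handle 399 ((402.7402648925781, 248.06280517578125), (51.9438362121582, 680.7010498046875), 48.891597747802734) [0.60234437 0.07267684 0.23657977]
door ((630.641845703125, 51.11995315551758), (155.04159545898438, 140.47579956054688), 21.460491180419922) 0.17157244746050337
catch ((497.8536376953125, 103.09771728515625), (66.96719360351562, 37.79203414916992), 20.313310623168945) [0.49697304 0.10429252 0.03588611]
top ((571.9041748046875, 47.28196716308594), (424.81414794921875, 202.4314727783203), 21.174997329711914)
handle 245 ((511.2293395996094, 66.30718994140625), (79.95663452148438, 287.6553039550781), 80.99536895751953) [0.60843676 0.04814147 0.30257046]
door ((627.9172973632812, 48.082000732421875), (150.06320190429688, 141.06259155273438), 21.519330978393555) 0.1684225500684629
```

View pics/side0.png

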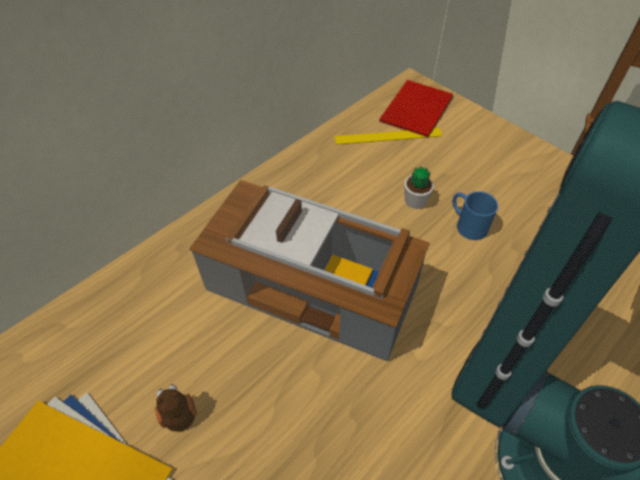

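View pics/top0.png

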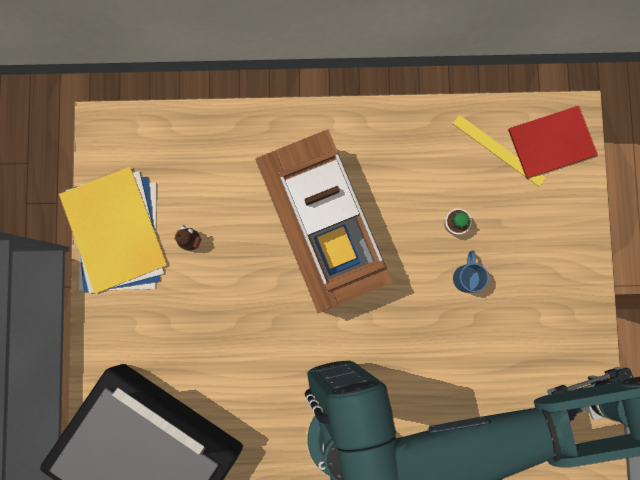

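```bash
cat >> h.py <<'E'
C=np.array([.5727,.0483,0]); YAW=np.deg2rad(-68.85)
Rc=Ro.from_euler('z',YAW).as_matrix()
def cab(X): return (np.asarray(X)-C)@Rc
def wor(p): return Rc@np.asarray(p,float)+C
def orient(tilt):  # tool y = cab y, z tilted toward cab +x
    t=np.deg2rad(tilt); z=np.array([np.sin(t),0,-np.cos(t)]); y=np.array([0,1.,0]); x=np.cross(y,z)
    return Rc@np.stack([x,y,z],1)
def go(pc=None,tilt=None,pw=None,R=None):
    o=get_obs(); p=np.array(o["tool_pos"]); R0=Ro.from_euler('xyz',o["ee_rot"]).as_matrix()
    tw=wor(pc) if pc is not None else np.array(pw)
    Rt=orient(tilt) if tilt is not None else (R0 if R is None else R)
    print("t",round(o["time"],2),"cab now",(cab(p)*1000).round(1),"target w",tw.round(3),"shift",(R0.T@(tw-p)).round(4),"turn",Ro.from_matrix(R0.T@Rt).as_rotvec().round(4),"F",o["wrist_force"].round(1),"q",o["joint_positions"].round(2))
E
python3 - <<'E'
from h import *
d=np.load("side.npy");P=cab(cloud("side",d))*1000
m=(d>0)&(P[...,0]>-94)&(P[...,0]<-58)&(P[...,2]<80)&(P[...,2]>15)
Q=P[m]
for y in range(-110,111,8):
    s=Q[abs(Q[:,1]-y)<4]
    if len(s): print(y,len(s),np.median(s[:,2]).round(1),np.percentile(s[:,0],[5,95]).round())
D=np.load("side_door.npy")&(P[...,2]>188)&(P[...,2]<212)&(P[...,0]>-60)&(P[...,0]<100); print("handle",np.median(P[D],0),np.percentile(P[D],[5,95],axis=0))
go(pw=[.155,-.528,.36])
go(pc=[-.22,-.05,.30],tilt=0)
go(pc=[-.25,-.05,.22],tilt=47)
E
```

```text
-102 5 45.8 [-94. -88.]
-94 44 46.9 [-92. -67.]
-86 58 46.7 [-92. -60.]
-78 57 35.6 [-93. -62.]
-70 66 36.1 [-93. -62.]
-62 60 36.0 [-93. -61.]
-54 60 36.5 [-92. -63.]
-46 59 36.4 [-91. -62.]
-38 64 36.0 [-93. -63.]
-30 59 36.0 [-92. -61.]
-22 51 35.9 [-92. -61.]
-14 96 45.4 [-93. -60.]
-6 56 46.9 [-92. -60.]
2 63 46.5 [-91. -61.]
10 57 46.8 [-93. -61.]
18 55 46.3 [-92. -61.]
26 58 46.4 [-92. -61.]
34 56 46.6 [-92. -60.]
42 60 46.5 [-92. -60.]
50 62 46.2 [-92. -60.]
58 50 46.0 [-91. -60.]
66 61 46.4 [-92. -61.]
74 56 46.5 [-92. -62.]
82 56 46.4 [-93. -59.]
90 52 46.3 [-91. -61.]
98 58 46.7 [-92. -60.]
106 123 59.9 [-92. -60.]
handle [ 11.4250685   49.35130431 204.9235868 ] [[-26.14472268  45.84998102 189.86669708]
 [ 54.84088561  58.32557587 208.12506126]]
t 0.8 cab now [ 386.5 -597.9  213.5] target w [ 0.155 -0.528  0.36 ] shift [ 0.0004  0.0003 -0.1465] turn [0. 0. 0.] F [-0.2 -0.2  0.3] q [-1.39  0.09  1.37  0.    1.68 -0.1 ]
t 0.8 cab now [ 386.5 -597.9  213.5] target w [0.447 0.235 0.3  ] shift [ 0.4948 -0.6505 -0.0866] turn [ 1.0000e-04  1.0000e-04 -1.6552e+00] F [-0.2 -0.2  0.3] q [-1.39  0.09  1.37  0.    1.68 -0.1 ]
t 0.8 cab now [ 386.5 -597.9  213.5] target w [0.436 0.263 0.22 ] shift [ 0.4923 -0.6804 -0.0066] turn [-0.6748 -0.6202 -1.5523] F [-0.2 -0.2  0.3] q [-1.39  0.09  1.37  0.    1.68 -0.1 ]
```

The two pictures show the cabinet at about (0.573, 0.048) with its front facing up-left. The dark notch is near side pixel (320, 318), at cabinet y = -50 mm. I'll raise the arm, then swing it around to the front.

Emit:
step_arm(steps=[{"jaw": 0,"tz": -0.05},{"jaw": 0,"tz": -0.1},{"jaw": 0,"tz": -0.13},{"jaw": 0,"tz": -0.13,"tx": 0.03,"ty": -0.04,"az": -0.12},{"jaw": 0,"tz": -0.13,"tx": 0.06,"ty": -0.08,"az": -0.25},{"jaw": 0,"tz": -0.13,"tx": 0.09,"ty": -0.12,"az": -0.38},{"jaw": 0,"tz": -0.13,"tx": 0.12,"ty": -0.16,"az": -0.5},{"jaw": 0,"tz": -0.13,"tx": 0.15,"ty": -0.2,"az": -0.62}])

```text
invalid input
```

```bash
python3 -c "
from h import *
go(pc=[-.22,-.05,.32],tilt=0)"
```

```text
t 0.8 cab now [ 386.5 -597.9  213.5] target w [0.447 0.235 0.32 ] shift [ 0.4948 -0.6505 -0.1066] turn [ 1.0000e-04  1.0000e-04 -1.6552e+00] F [-0.2 -0.2  0.3] q [-1.39  0.09  1.37  0.    1.68 -0.1 ]
```

Every row probably needs all its keys, so I'll send them in full.

Emit:
step_arm(steps=[{"jaw": 0,"tx": 0,"ty": 0,"tz": -0.05,"ax": 0,"ay": 0,"az": 0},{"jaw": 0,"tx": 0,"ty": 0,"tz": -0.1,"ax": 0,"ay": 0,"az": 0},{"jaw": 0,"tx": 0,"ty": 0,"tz": -0.13,"ax": 0,"ay": 0,"az": 0},{"jaw": 0,"tx": 0.03,"ty": -0.04,"tz": -0.13,"ax": 0,"ay": 0,"az": -0.12},{"jaw": 0,"tx": 0.06,"ty": -0.08,"tz": -0.13,"ax": 0,"ay": 0,"az": -0.25},{"jaw": 0,"tx": 0.09,"ty": -0.12,"tz": -0.13,"ax": 0,"ay": 0,"az": -0.38},{"jaw": 0,"tx": 0.12,"ty": -0.16,"tz": -0.13,"ax": 0,"ay": 0,"az": -0.5},{"jaw": 0,"tx": 0.15,"ty": -0.2,"tz": -0.13,"ax": 0,"ay": 0,"az": -0.62}])

```text
time: 1.6
tool_pos: [0.2425, -0.2919, 0.3436]
ee_rot: [3.141, 0.0, 0.909]
wrist_force: [0.5, 0.2, 0.4]
width: 0.0333
```

```bash
python3 -c "
from h import *
go(pc=[-.22,-.05,.32],tilt=0)"
```

```text
t 1.6 cab now [ 198.1 -430.7  343.6] target w [0.447 0.235 0.32 ] shift [ 0.5415 -0.1631  0.0235] turn [ 9.000e-04  5.000e-04 -1.031e+00] F [0.5 0.2 0.4] q [-1.03 -0.28  1.45  0.    1.97 -0.37]
```

Emit:
step_arm(steps=[{"jaw": 0,"tx": 0.045,"ty": -0.014,"tz": 0,"ax": 0,"ay": 0,"az": -0.1},{"jaw": 0,"tx": 0.09,"ty": -0.028,"tz": 0,"ax": 0,"ay": 0,"az": -0.2},{"jaw": 0,"tx": 0.135,"ty": -0.042,"tz": 0,"ax": 0,"ay": 0,"az": -0.3},{"jaw": 0,"tx": 0.18,"ty": -0.056,"tz": 0,"ax": 0,"ay": 0,"az": -0.4},{"jaw": 0,"tx": 0.225,"ty": -0.07,"tz": 0,"ax": 0,"ay": 0,"az": -0.5},{"jaw": 0,"tx": 0.27,"ty": -0.084,"tz": 0,"ax": 0,"ay": 0,"az": -0.6},{"jaw": 0,"tx": 0.315,"ty": -0.096,"tz": 0,"ax": 0,"ay": 0,"az": -0.7},{"jaw": 0,"tx": 0.36,"ty": -0.11,"tz": 0,"ax": 0,"ay": 0,"az": -0.8}])

```text
time: 2.4
tool_pos: [0.3772, 0.0617, 0.3439]
ee_rot: [3.139, 0.001, 1.713]
wrist_force: [1.4, -0.2, -0.2]
width: 0.0004
```

```bash
python3 -c "
from h import *
go(pc=[-.22,-.05,.32],tilt=0);go(pc=[-.25,-.05,.25],tilt=47)"
```

```text
t 2.4 cab now [ -83.  -177.5  343.9] target w [0.447 0.235 0.32 ] shift [0.1621 0.0934 0.0239] turn [ 0.002   0.0015 -0.2266] F [ 1.4 -0.2 -0.2] q [ 0.01 -0.28  1.45 -0.    1.97 -0.13]
t 2.4 cab now [ -83.  -177.5  343.9] target w [0.436 0.263 0.25 ] shift [0.1914 0.0865 0.0938] turn [-0.091  -0.8152 -0.2145] F [ 1.4 -0.2 -0.2] q [ 0.01 -0.28  1.45 -0.    1.97 -0.13]
```

Emit:
step_arm(steps=[{"jaw": 0,"tx": 0.035,"ty": 0.015,"tz": 0,"ax": 0,"ay": 0,"az": -0.04},{"jaw": 0,"tx": 0.07,"ty": 0.03,"tz": 0,"ax": 0,"ay": 0,"az": -0.08},{"jaw": 0,"tx": 0.105,"ty": 0.045,"tz": 0,"ax": 0,"ay": 0,"az": -0.12},{"jaw": 0,"tx": 0.14,"ty": 0.06,"tz": 0.01,"ax": -0.01,"ay": -0.1,"az": -0.16},{"jaw": 0,"tx": 0.17,"ty": 0.07,"tz": 0.02,"ax": -0.02,"ay": -0.2,"az": -0.2},{"jaw": 0,"tx": 0.19,"ty": 0.085,"tz": 0.03,"ax": -0.03,"ay": -0.3,"az": -0.21},{"jaw": 0,"tx": 0.19,"ty": 0.085,"tz": 0.04,"ax": -0.05,"ay": -0.42,"az": -0.21},{"jaw": 0,"tx": 0.19,"ty": 0.085,"tz": 0.05,"ax": -0.06,"ay": -0.54,"az": -0.21}])

```text
time: 3.2
tool_pos: [0.4346, 0.263, 0.294]
ee_rot: [3.136, 0.548, 1.928]
wrist_force: [-0.1, 0.2, -0.6]
width: 0.0003
```

```bash
python3 -c "
from h import *
go(pc=[-.25,-.05,.25],tilt=47)
go(pc=[-.20,-.05,.13],tilt=47)"
```

```text
t 3.2 cab now [-250.1  -51.4  294. ] target w [0.436 0.263 0.25 ] shift [0.0228 0.0011 0.0376] turn [-0.0019 -0.272  -0.0101] F [-0.1  0.2 -0.6] q [ 0.76  0.12  1.27 -0.54  1.92  0.26]
t 3.2 cab now [-250.1  -51.4  294. ] target w [0.454 0.217 0.13 ] shift [0.0427 0.001  0.166 ] turn [-0.0019 -0.272  -0.0101] F [-0.1  0.2 -0.6] q [ 0.76  0.12  1.27 -0.54  1.92  0.26]
```

Emit:
step_arm(steps=[{"jaw": 0,"tx": 0.01,"ty": 0,"tz": 0.02,"ax": 0,"ay": -0.1,"az": 0},{"jaw": 0,"tx": 0.02,"ty": 0,"tz": 0.04,"ax": 0,"ay": -0.2,"az": -0.01},{"jaw": 0,"tx": 0.023,"ty": 0.001,"tz": 0.06,"ax": 0,"ay": -0.27,"az": -0.01},{"jaw": 0,"tx": 0.03,"ty": 0.001,"tz": 0.09,"ax": 0,"ay": -0.27,"az": -0.01},{"jaw": 0,"tx": 0.037,"ty": 0.001,"tz": 0.12,"ax": 0,"ay": -0.27,"az": -0.01},{"jaw": 0,"tx": 0.04,"ty": 0.001,"tz": 0.15,"ax": 0,"ay": -0.27,"az": -0.01},{"jaw": 0,"tx": 0.043,"ty": 0.001,"tz": 0.166,"ax": 0,"ay": -0.27,"az": -0.01},{"jaw": 0,"tx": 0.043,"ty": 0.001,"tz": 0.166,"ax": 0,"ay": -0.27,"az": -0.01}])

```text
time: 4.0
tool_pos: [0.4529, 0.2157, 0.1278]
ee_rot: [-3.133, 0.82, 1.944]
wrist_force: [0.2, 0.3, 0.2]
width: 0.0002
```

```bash
python3 - <<'E'
from h import *
go(pc=[-.13,-.05,.095],tilt=47)
go(pc=[-.078,-.05,.060],tilt=47)
im,d=snapshot("side"); cv2.imwrite("pics/s2.png",im[:,:,::-1])
E
```

```text
t 4.0 cab now [-199.3  -51.3  127.8] target w [0.479 0.152 0.095] shift [-0.0233  0.0017  0.073 ] turn [-0.0058 -0.0004  0.003 ] F [0.2 0.3 0.2] q [ 0.79  0.27  1.56 -0.73  1.69  0.47]
t 4.0 cab now [-199.3  -51.3  127.8] target w [0.498 0.103 0.06 ] shift [-0.0332  0.002   0.1349] turn [-0.0058 -0.0004  0.003 ] F [0.2 0.3 0.2] q [ 0.79  0.27  1.56 -0.73  1.69  0.47]
```

View pics/s2.png

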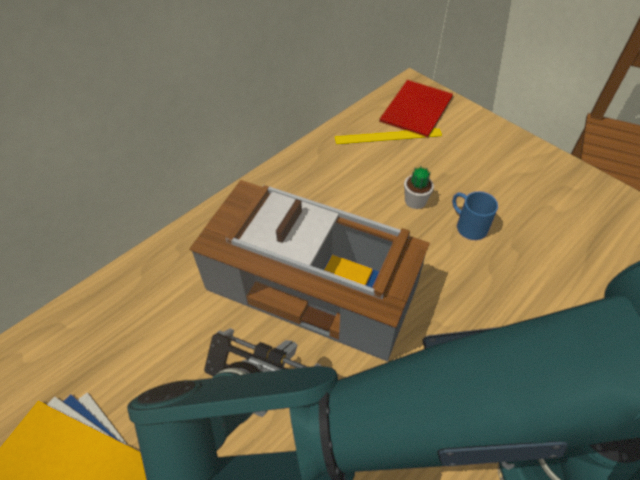

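The bay and notch look clear, and the shut fingers are in front of them near pixel (290, 350). I'll move in along the tool's line.

Emit:
step_arm(steps=[{"jaw": 0,"tx": -0.01,"ty": 0.001,"tz": 0.03,"ax": 0,"ay": 0,"az": 0},{"jaw": 0,"tx": -0.02,"ty": 0.002,"tz": 0.06,"ax": 0,"ay": 0,"az": 0},{"jaw": 0,"tx": -0.025,"ty": 0.002,"tz": 0.085,"ax": 0,"ay": 0,"az": 0},{"jaw": 0,"tx": -0.03,"ty": 0.002,"tz": 0.11,"ax": 0,"ay": 0,"az": 0},{"jaw": 0,"tx": -0.033,"ty": 0.002,"tz": 0.135,"ax": 0,"ay": 0,"az": 0},{"jaw": 0,"tx": -0.033,"ty": 0.002,"tz": 0.135,"ax": 0,"ay": 0,"az": 0}])

```text
time: 4.65
tool_pos: [0.499, 0.1029, 0.0617]
ee_rot: [-3.137, 0.819, 1.939]
wrist_force: [0.3, -0.4, 0.0]
width: 0.0003
```

```bash
python3 -c "
from h import *
go(pc=[-.078,-.05,.046],tilt=47)
go(pc=[-.078,-.05,.032],tilt=47)"
```

```text
t 4.65 cab now [-77.5 -49.   61.7] target w [0.498 0.103 0.046] shift [ 0.0118 -0.0009  0.0104] turn [-0.0052 -0.001  -0.0008] F [ 0.3 -0.4  0. ] q [ 0.58  0.25  1.73 -0.8   1.44  0.44]
t 4.65 cab now [-77.5 -49.   61.7] target w [0.498 0.103 0.032] shift [ 0.0221 -0.0009  0.02  ] turn [-0.0052 -0.001  -0.0008] F [ 0.3 -0.4  0. ] q [ 0.58  0.25  1.73 -0.8   1.44  0.44]
```

Emit:
step_arm(steps=[{"jaw": 0,"tx": 0.006,"ty": 0,"tz": 0.0055,"ax": 0,"ay": 0,"az": 0},{"jaw": 0,"tx": 0.011,"ty": 0,"tz": 0.01,"ax": 0,"ay": 0,"az": 0},{"jaw": 0,"tx": 0.0145,"ty": 0,"tz": 0.0135,"ax": 0,"ay": 0,"az": 0},{"jaw": 0,"tx": 0.0145,"ty": 0,"tz": 0.0135,"ax": 0,"ay": 0,"az": 0}])

```text
time: 5.05
tool_pos: [0.4998, 0.1042, 0.0426]
ee_rot: [-3.14, 0.82, 1.939]
wrist_force: [-0.1, 1.5, 1.9]
width: 0.0006
```

```bash
python3 -c "
from h import *
go(pc=[-.078,-.05,.035],tilt=47)"
```

```text
t 5.05 cab now [-78.5 -47.9  42.6] target w [0.498 0.103 0.035] shift [ 0.0052 -0.0021  0.0055] turn [-0.0024 -0.0008 -0.0008] F [-0.1  1.5  1.9] q [ 0.58  0.28  1.75 -0.81  1.41  0.47]
```

Emit:
step_arm(steps=[{"jaw": 0,"tx": 0.0015,"ty": 0,"tz": 0.0014,"ax": 0,"ay": 0,"az": 0},{"jaw": 0,"tx": 0.003,"ty": 0,"tz": 0.0028,"ax": 0,"ay": 0,"az": 0},{"jaw": 0,"tx": 0.0045,"ty": 0,"tz": 0.0042,"ax": 0,"ay": 0,"az": 0},{"jaw": 0,"tx": 0.006,"ty": 0,"tz": 0.0055,"ax": 0,"ay": 0,"az": 0},{"jaw": 0,"tx": 0.006,"ty": 0,"tz": 0.0055,"ax": 0,"ay": 0,"az": 0}])

```text
time: 5.55
tool_pos: [0.5, 0.1043, 0.0371]
ee_rot: [3.141, 0.823, 1.936]
wrist_force: [-4.3, 2.3, 11.2]
width: 0.0004
```

Emit:
step_arm(steps=[{"jaw": 0,"tx": 0.002,"ty": 0,"tz": 0.0019,"ax": 0,"ay": 0,"az": 0},{"jaw": 0,"tx": 0.004,"ty": 0,"tz": 0.0037,"ax": 0,"ay": 0,"az": 0},{"jaw": 0,"tx": 0.004,"ty": 0,"tz": 0.0037,"ax": 0,"ay": 0,"az": 0}])

```text
time: 5.85
tool_pos: [0.5002, 0.1043, 0.0367]
ee_rot: [3.138, 0.829, 1.931]
wrist_force: [-10.2, 5.3, 21.1]
width: 0.0004
```

The height has stopped at the expected bottom while the force keeps rising, so the catch is fully down. I'll lift off, back out and then look.

Emit:
step_arm(steps=[{"jaw": 0,"tx": -0.007,"ty": 0,"tz": -0.0065,"ax": 0,"ay": 0,"az": 0},{"jaw": 0,"tx": -0.014,"ty": 0,"tz": -0.013,"ax": 0,"ay": 0,"az": 0},{"jaw": 0,"tx": -0.014,"ty": 0,"tz": -0.04,"ax": 0,"ay": 0,"az": 0},{"jaw": 0,"tx": -0.01,"ty": 0,"tz": -0.07,"ax": 0,"ay": 0,"az": 0},{"jaw": 0,"tx": -0.005,"ty": 0,"tz": -0.1,"ax": 0,"ay": 0,"az": 0},{"jaw": 0,"tx": 0,"ty": 0,"tz": -0.14,"ax": 0,"ay": 0,"az": 0},{"jaw": 0,"tx": 0.005,"ty": 0,"tz": -0.18,"ax": 0,"ay": 0,"az": 0},{"jaw": 0,"tx": 0.01,"ty": 0,"tz": -0.22,"ax": 0,"ay": 0,"az": 0}])

```text
time: 6.65
tool_pos: [0.4391, 0.2631, 0.1785]
ee_rot: [3.14, 0.828, 1.932]
wrist_force: [0.2, -0.1, -1.0]
width: 0.0007
```

```bash
python3 - <<'E'
from h import *
im,d=snapshot("side"); P=cab(cloud("side",d))*1000
m=(d>0)&(P[...,0]>-94)&(P[...,0]<-58)&(P[...,2]<80)&(P[...,2]>15); Q=P[m]
for y in range(-90,21,10):
    s=Q[abs(Q[:,1]-y)<5]
    if len(s): print(y,len(s),np.median(s[:,2]).round(1))
h=(P[...,2]>192)&(P[...,2]<212)&(abs(P[...,0]-20)<50)&(P[...,1]<75)&(P[...,1]>-100); print("handle",h.sum(),np.median(P[h],0),np.percentile(P[h],[3,97],axis=0))
go(pc=[-.20,.02,.34],tilt=20)
go(pc=[.02,.09,.30],tilt=0)
E
```

```text
-90 71 46.6
-80 51 29.8
-70 72 28.6
-60 70 28.6
-50 74 28.2
-40 73 28.7
-30 70 28.5
-20 108 29.4
-10 75 46.9
0 71 46.6
10 75 46.4
20 71 46.3
handle 374 [ 13.006074    50.11805843 205.2926986 ] [[-27.1245407   45.70296988 193.48738245]
 [ 58.14041538  58.99270691 208.62450446]]
t 6.7 cab now [-253.1  -45.   182.2] target w [0.519 0.242 0.34 ] shift [-0.1513  0.0665 -0.0681] turn [ 0.0062  0.4741 -0.0064] F [1.1 2.9 2.2] q [ 0.87  0.29  1.42 -0.73  1.83  0.46]
t 6.7 cab now [-253.1  -45.   182.2] target w [0.664 0.062 0.3  ] shift [-0.271   0.1366  0.1208] turn [ 0.0074  0.8231 -0.0054] F [1.1 2.9 2.2] q [ 0.87  0.29  1.42 -0.73  1.83  0.46]
```

Emit:
step_arm(steps=[{"jaw": 0,"tx": -0.03,"ty": 0.01,"tz": -0.014,"ax": 0,"ay": 0,"az": 0},{"jaw": 0,"tx": -0.06,"ty": 0.02,"tz": -0.028,"ax": 0,"ay": 0.1,"az": 0},{"jaw": 0,"tx": -0.09,"ty": 0.035,"tz": -0.042,"ax": 0,"ay": 0.2,"az": 0},{"jaw": 0,"tx": -0.12,"ty": 0.05,"tz": -0.055,"ax": 0,"ay": 0.3,"az": 0},{"jaw": 0,"tx": -0.15,"ty": 0.065,"tz": -0.068,"ax": 0,"ay": 0.4,"az": 0},{"jaw": 0,"tx": -0.17,"ty": 0.08,"tz": -0.05,"ax": 0.005,"ay": 0.5,"az": -0.005},{"jaw": 0,"tx": -0.195,"ty": 0.095,"tz": -0.02,"ax": 0.005,"ay": 0.6,"az": -0.005},{"jaw": 0,"tx": -0.215,"ty": 0.11,"tz": 0.01,"ax": 0.005,"ay": 0.7,"az": -0.005}])

```text
time: 7.5
tool_pos: [0.5971, 0.163, 0.3356]
ee_rot: [3.135, 0.12, 1.941]
wrist_force: [-0.3, 0.7, 0.4]
width: 0.0006
```

```bash
python3 - <<'E'
from h import *
go(pc=[.02,.095,.27],tilt=0)
E
```

```text
t 7.5 cab now [-98.2  64.2 335.6] target w [0.669 0.064 0.27 ] shift [-0.1095  0.0302  0.0795] turn [0.0066 0.1195 0.001 ] F [-0.3  0.7  0.4] q [ 0.24  0.25  0.95 -0.13  1.92 -0.17]
```

Emit:
step_arm(steps=[{"jaw": 0,"tx": -0.035,"ty": 0.01,"tz": 0.015,"ax": 0.003,"ay": 0.06,"az": 0},{"jaw": 0,"tx": -0.07,"ty": 0.02,"tz": 0.035,"ax": 0.006,"ay": 0.12,"az": 0},{"jaw": 0,"tx": -0.11,"ty": 0.03,"tz": 0.06,"ax": 0.006,"ay": 0.12,"az": 0},{"jaw": 0,"tx": -0.11,"ty": 0.03,"tz": 0.08,"ax": 0.006,"ay": 0.12,"az": 0},{"jaw": 0,"tx": -0.11,"ty": 0.03,"tz": 0.08,"ax": 0.006,"ay": 0.12,"az": 0}])

```text
time: 8.0
tool_pos: [0.6677, 0.0611, 0.2639]
ee_rot: [-3.134, -0.004, 1.938]
wrist_force: [-0.8, 0.2, -0.4]
width: 0.0007
```

```bash
python3 - <<'E'
from h import *
go(pc=[.02,.095,.188],tilt=0)
im,d=snapshot("side"); cv2.imwrite("pics/s3.png",im[:,:,::-1])
E
```

```text
t 8.0 cab now [ 22.3  93.2 263.9] target w [0.669 0.064 0.188] shift [0.002  0.0024 0.0759] turn [-0.0081 -0.004  -0.0021] F [-0.8  0.2 -0.4] q [ 0.01  0.37  0.93  0.    1.85 -0.36]
```

View pics/s3.png

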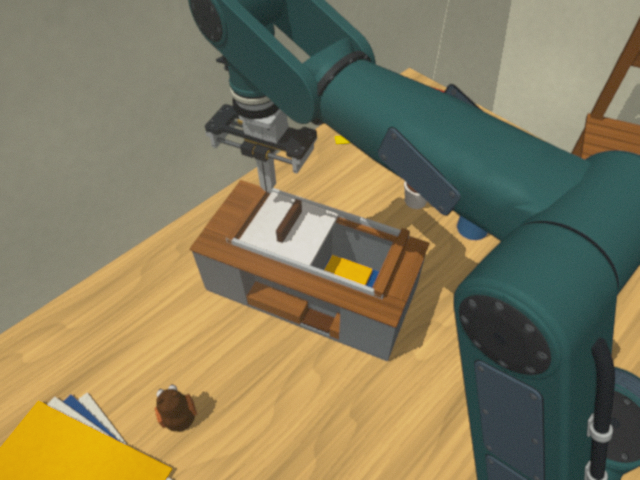

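The picture shows the shut fingers at (267, 185), above the door and on the far side of the handle at (290, 220). The owl at (175, 408) hasn't been disturbed. Next I go down and push.

Emit:
step_arm(steps=[{"jaw": 0,"tx": 0.002,"ty": 0.002,"tz": 0.03,"ax": 0,"ay": 0,"az": 0},{"jaw": 0,"tx": 0.002,"ty": 0.002,"tz": 0.06,"ax": 0,"ay": 0,"az": 0},{"jaw": 0,"tx": 0.002,"ty": 0.002,"tz": 0.074,"ax": 0,"ay": 0,"az": 0},{"jaw": 0,"tx": 0.002,"ty": 0.002,"tz": 0.074,"ax": 0,"ay": 0,"az": 0},{"jaw": 0,"tx": 0.002,"ty": -0.008,"tz": 0.074,"ax": 0,"ay": 0,"az": 0},{"jaw": 0,"tx": 0.002,"ty": -0.018,"tz": 0.074,"ax": 0,"ay": 0,"az": 0},{"jaw": 0,"tx": 0.002,"ty": -0.028,"tz": 0.074,"ax": 0,"ay": 0,"az": 0},{"jaw": 0,"tx": 0.002,"ty": -0.038,"tz": 0.074,"ax": 0,"ay": 0,"az": 0}])

```text
time: 8.85
tool_pos: [0.6317, 0.0508, 0.1954]
ee_rot: [3.14, -0.002, 1.94]
wrist_force: [1.9, 1.3, 2.2]
width: 0.0006
```

```bash
python3 - <<'E'
from h import *
go(pc=[.02,-.045,.189],tilt=0)
E
```

```text
t 8.85 cab now [ 19.   56.  195.4] target w [0.538 0.013 0.189] shift [-0.001  -0.101   0.0063] turn [ 0.0011 -0.0015 -0.0001] F [1.9 1.3 2.2] q [-0.01  0.28  1.18  0.    1.68 -0.38]
```

Emit:
step_arm(steps=[{"jaw": 0,"tx": -0.001,"ty": -0.012,"tz": 0.003,"ax": 0,"ay": 0,"az": 0},{"jaw": 0,"tx": -0.001,"ty": -0.026,"tz": 0.005,"ax": 0,"ay": 0,"az": 0},{"jaw": 0,"tx": -0.001,"ty": -0.04,"tz": 0.005,"ax": 0,"ay": 0,"az": 0},{"jaw": 0,"tx": -0.001,"ty": -0.053,"tz": 0.005,"ax": 0,"ay": 0,"az": 0},{"jaw": 0,"tx": -0.001,"ty": -0.066,"tz": 0.005,"ax": 0,"ay": 0,"az": 0},{"jaw": 0,"tx": -0.001,"ty": -0.078,"tz": 0.005,"ax": 0,"ay": 0,"az": 0},{"jaw": 0,"tx": -0.001,"ty": -0.09,"tz": 0.005,"ax": 0,"ay": 0,"az": 0},{"jaw": 0,"tx": -0.001,"ty": -0.096,"tz": 0.005,"ax": 0,"ay": 0,"az": 0}])

```text
time: 9.65
tool_pos: [0.5417, 0.0147, 0.191]
ee_rot: [3.139, -0.001, 1.939]
wrist_force: [2.3, 0.1, 2.4]
width: 0.0002
```

```bash
python3 - <<'E'
from h import *
go(pc=[.02,-.056,.189],tilt=0)
im,d=snapshot("side"); P=cab(cloud("side",d))*1000
m=silhouettes("side","door")
for s in m[:1]:
    q=P[s["pixels"]&(abs(P[...,2]-171)<6)]; print(s["confidence"],np.percentile(q,[2,98],axis=0))
cv2.imwrite("pics/s4.png",im[:,:,::-1])
E
```

```text
t 9.65 cab now [ 20.2 -41.  191. ] target w [0.528 0.009 0.189] shift [ 0.0002 -0.015   0.002 ] turn [ 0.0021 -0.0008 -0.0005] F [2.3 0.1 2.4] q [-0.08  0.07  1.43  0.    1.64 -0.45]
0.43 [[ -60.42428626 -148.91055589  166.12600823]
 [  91.46223452  148.03548534  175.78535234]]
```

Force is a steady 2 N or so, which matches the door sliding. I'll push the last part slowly until it stops.

Emit:
step_arm(steps=[{"jaw": 0,"tx": 0,"ty": -0.005,"tz": 0,"ax": 0,"ay": 0,"az": 0},{"jaw": 0,"tx": 0,"ty": -0.009,"tz": 0,"ax": 0,"ay": 0,"az": 0},{"jaw": 0,"tx": 0,"ty": -0.012,"tz": 0,"ax": 0,"ay": 0,"az": 0},{"jaw": 0,"tx": 0,"ty": -0.015,"tz": 0,"ax": 0,"ay": 0,"az": 0},{"jaw": 0,"tx": 0,"ty": -0.018,"tz": 0,"ax": 0,"ay": 0,"az": 0},{"jaw": 0,"tx": 0,"ty": -0.018,"tz": 0,"ax": 0,"ay": 0,"az": 0}])

```text
time: 10.35
tool_pos: [0.528, 0.0097, 0.19]
ee_rot: [3.133, -0.002, 1.94]
wrist_force: [12.4, 3.2, -4.3]
width: 0.0002
```

```bash
python3 - <<'E'
from h import *
go(pc=[.02,-.07,.189],tilt=0)
E
```

```text
t 10.35 cab now [ 19.9 -55.6 190. ] target w [0.515 0.004 0.189] shift [-0.0001 -0.0144  0.0009] turn [ 0.009  -0.0016  0.0003] F [12.4  3.2 -4.3] q [-0.09  0.04  1.47  0.01  1.63 -0.46]
```

Emit:
step_arm(steps=[{"jaw": 0,"tx": 0,"ty": -0.003,"tz": 0,"ax": 0,"ay": 0,"az": 0},{"jaw": 0,"tx": 0,"ty": -0.004,"tz": 0,"ax": 0,"ay": 0,"az": 0},{"jaw": 0,"tx": 0,"ty": -0.004,"tz": 0,"ax": 0,"ay": 0,"az": 0},{"jaw": 0,"tx": 0,"ty": -0.004,"tz": 0,"ax": 0,"ay": 0,"az": 0}])

```text
time: 10.75
tool_pos: [0.5281, 0.0097, 0.1901]
ee_rot: [3.123, -0.001, 1.941]
wrist_force: [11.7, 4.5, -4.2]
width: 0.0005
```

The tool didn't move under a sustained 12 N, so the door is against its frame. I'll release it and rise clear.

Emit:
step_arm(steps=[{"jaw": 0,"tx": 0,"ty": 0.008,"tz": 0,"ax": 0,"ay": 0,"az": 0},{"jaw": 0,"tx": 0,"ty": 0.015,"tz": 0,"ax": 0,"ay": 0,"az": 0},{"jaw": 0,"tx": 0,"ty": 0.015,"tz": -0.03,"ax": 0,"ay": 0,"az": 0},{"jaw": 0,"tx": 0,"ty": 0.015,"tz": -0.07,"ax": 0,"ay": 0,"az": 0},{"jaw": 0,"tx": 0,"ty": 0.015,"tz": -0.11,"ax": 0,"ay": 0,"az": 0},{"jaw": 0,"tx": 0,"ty": 0.015,"tz": -0.15,"ax": 0,"ay": 0,"az": 0},{"jaw": 0,"tx": 0,"ty": 0.015,"tz": -0.17,"ax": 0,"ay": 0,"az": 0},{"jaw": 0,"tx": 0,"ty": 0.015,"tz": -0.17,"ax": 0,"ay": 0,"az": 0}])

```text
time: 11.55
tool_pos: [0.5398, 0.0136, 0.3643]
ee_rot: [3.117, 0.002, 1.941]
wrist_force: [0.5, 0.2, -0.1]
width: 0.0011
```

```bash
python3 - <<'E'
from h import *
print(get_obs()["wrist_force"])
im,d=snapshot("side"); P=cab(cloud("side",d))*1000
h=(P[...,2]>192)&(P[...,2]<212)&(abs(P[...,0]-20)<45)&(abs(P[...,1])<100); print("handle y range (want -82..-68)",h.sum(),np.percentile(P[h][:,1],[3,97]))
m=(d>0)&(P[...,0]>-94)&(P[...,0]<-58)&(P[...,2]<80)&(P[...,2]>15)&(abs(P[...,1]+50)<20); print("catch z (was 36)",m.sum(),np.median(P[m][:,2]))
W=cloud("side",d)
for q in ("cactus","owl","mug"):
    for s in silhouettes("side",q)[:1]: print(q,s["rect"],np.median(W[s["pixels"]&(d>0)],0).round(3))
cv2.imwrite("pics/s5.png",im[:,:,::-1])
E
```

```text
[ 0.54090606  0.1778182  -0.06363656]
handle y range (want -82..-68) 329 [-81.92808047 -68.48612176]
catch z (was 36) 291 28.46783901564587
cactus [402.5, 164.3, 435.2, 210.0] [ 0.565 -0.298  0.064]
owl [156.9, 386.0, 197.2, 430.3] [0.531 0.419 0.071]
mug [451.3, 188.7, 498.0, 238.2] [ 0.422 -0.332  0.059]
```

View pics/s5.png

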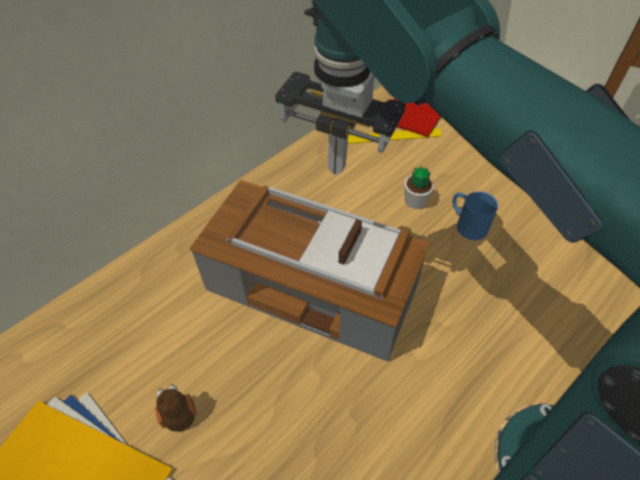

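The picture shows the door shut against its frame, with the handle at (350, 242). The catch is down, the bystanders haven't moved and the gripper is clear.

```bash
python3 -c "
from bench import *
print(close_job())"
```

```text
the job is handed in; nothing more can be done
None
```

The door is shut and the job is handed in, at about 12 s of the 67 s allowed. The hand-in gives no verdict, so what follows is from my own checks.

- **Catch:** the camera showed the notch at cabinet y of about -50 mm, so I went straight in there and did not feel along the rail for it. I pressed with shut fingers tilted 47° until the tool stopped with 21 N pushing back. The catch measured 28.5 mm high afterwards, against 36 mm before, so it is down about 7.5 to 8 mm. The side camera reads about 2 mm high on both.
- **Door:** I pushed the handle from its far side until the tool stopped moving under about 12 N. The bar now spans y = -82 to -68 mm, exactly where it should be when shut.
- **Bystanders:** the cactus, owl and mug measure within 2 mm of their starting places and stand upright in the last picture.
- **Arm:** it stands clear above the cabinet with a wrist force of about 0.6 N, touching nothing.

One network report disagreed: while the arm hid part of the door, the door outline came back with low confidence (0.43) and was too large. I ignored it and used the depth readings on the handle instead.

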